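# Seat a stepped shaft in the V-block fixture

## Task

Take the stepped shaft out of its wooden cradle, lay it in the groove of the V-block fixture with its thick end towards the back stop screw, and push it along under the sprung roller until it is fully home: bedded on both flanks and pressed for a moment against the back stop screw, with the roller riding on it. Press on the stop gently, as with a fingertip (some 5 to 10 N more than it takes to slide it), never ramming it or forcing the shaft into the block, then let go, leaving the shaft touching the stop and everything else on the bench where it is.

Things in the scene. Friction and masses are not known exactly. Their poses are not given: they have to be found in the camera images.
- shaft_center (a point): Mid-length point, on the axis, of the loose bare-metal stepped shaft, 160 mm long, 0.15 to 0.26 kg. x axis: along the shaft to its thick end. x = -30 to +80 mm: body 24 mm in diameter, its last 14 mm tapering to a flat 12 mm nose; x = -80 to -30: shank 16 mm in diameter, to grip. Balance point x = +16 mm.
- shaft: The same stepped shaft; origin 12 mm below shaft_center when built (use shaft_center, as the shaft can roll about its axis). It starts level in the wooden cradle, shank overhanging on the robot's side, axis 42 mm above the bench.
- cradle: Low wooden cradle fixed to the bench, 60 x 60 x 30 mm, with two lips 10 mm wide and 8 mm high along x that leave a trough 26 mm wide. Origin: centre of its underside; x axis along the trough, away from the robot.
- fixture: V-block fixture fixed to the bench. Origin: centre of the underside of its base plate (170 x 100 x 10 mm); x axis along the groove towards the back stop, z up. Steel block 60 mm wide, x = -55 to +55 mm, top at z = 70 mm. A 90-degree V-groove, 34 mm wide at the top, runs along it, open at the front; its bare front part takes a shaft from above.
- groove_front (a point): Where the groove's axis (the axis of a 24 mm shaft bedded on both flanks) leaves the front of the block: fixture x = -55, y = 0, z = 70 mm. Axes as the fixture. With the shaft home its shoulder lies from 6 mm before to 12 mm inside this front face; 38 mm or more of shank stands out in front.
- groove_mid (a point): Middle of the groove's axis: fixture x = 0, y = 0, z = 70 mm; axes as the fixture. With the shaft home shaft_center lies 13 to 31 mm before this point.
- backstop: Back stop: upright plate 44 x 76 x 10 mm with a stiff steel stop screw (14 mm diameter) along the groove's axis, ending in a 10 mm sprung tip (5 N per mm). Origin: bottom middle of the plate, fixture x = 80, z = 10 mm; axes as the fixture. The tip stands at fixture x = 49 to 65 mm: set differently each time and not reported, so home must be felt. The nose meets it.
- holddown (a joint): Lift of the sprung roller, in m: 0 at rest, about 0.003 on a 24 mm body. The freely turning roller (16 mm diameter, axis at fixture x = 33 mm) hangs in a bridge over the groove (x = 26 to 40 mm, top z = 147 mm), its underside 9 mm above the axis. The nose meets it at about fixture x = 37 mm and has lifted it fully by x = 47. It bears down with 2 N; sliding on takes 3 to 6 N, up to 13 if the pusher bears down.
- bush: Bystander: upright brass ring 34 mm in diameter, 26 mm high, near the middle. Origin: centre of its underside.
- small_block: Bystander: small loose channel block 40 x 50 x 34 mm, without stop or roller, in the middle. Origin: centre of its underside.
- screwdriver: Bystander: screwdriver lying on the bench between robot and work.
- wrench: Bystander: wrench lying on the bench to the right of the work.
Things that resemble listed ones, but are neither listed nor needed, are in the scene too. There is more than one size of the shaft; the job needs the largest. What is shaped like the fixture but yellow is not meant.

How it is judged:
On the way, in this order (a step that is already met when the one before it is completed fails the run):
1. the shaft lies in the groove, thick end towards the stop, in line with it (y of shaft_center in the frame of fixture between -0.002 and 0.002 m and z of shaft_center in the frame of fixture between 0.068 and 0.072 m and angle between the x axis of shaft_center and the x axis of fixture, either way round below 0.05 rad and x of shaft_center in the frame of fixture above -0.075 m), for 0.2 s.
2. the shaft, bedded in the groove under the roller, is pressed home against the back stop screw with 3 N or more (y of shaft_center in the frame of fixture between -0.002 and 0.002 m and z of shaft_center in the frame of fixture between 0.068 and 0.072 m and angle between the x axis of shaft_center and the x axis of fixture, either way round below 0.05 rad and x of shaft_center in the frame of fixture between -0.034 and -0.012 m and value of joint holddown above 0.0018 m and contact force between shaft and backstop above 3 N), for 0.2 s.
At the end, for the whole second after the job is handed in: The shaft lies released and at rest in the V-groove, its nose still touching the stop screw (0.1 N or more; centre within 11 mm of fixture x = -23 mm), its axis within 1.5 mm of the groove's axis sideways and in height and within 0.03 rad of its direction, the roller lifted 1.8 mm or more (contact force between shaft and backstop above 0.1 N and x of shaft_center in the frame of fixture between -0.034 and -0.012 m and y of shaft_center in the frame of fixture between -0.0015 and 0.0015 m and z of shaft_center in the frame of fixture between 0.0685 and 0.0715 m and angle between the x axis of shaft_center and the x axis of fixture, either way round below 0.03 rad and value of joint holddown above 0.0018 m and linear speed of shaft below 0.01 m/s).
It fails at once if the shaft is rammed against the back stop (over 13 N) (contact force between shaft and backstop above 13 N).
It fails at once if the shaft is forced into the fixture (over 40 N in all) (contact force between shaft and fixture above 40 N).
It fails at once if the robot strikes or leans on the fixture (over 25 N) (contact force between the arm and fixture above 25 N).
It fails at once if a bystander (bush, small block, screwdriver or wrench) is moved more than 15 mm (distance of any of bush, small_block, screwdriver, wrench from where it was at the start of the episode above 0.015 m).
It also fails if it takes over 70 s, if anything falls off the work surface, if the arm or the gripper's body presses on something with over 40 N, if the wrist force passes 120 N, or if a joint passes its speed limit or range.

## Robot

A 6-joint arm with a two-finger parallel gripper is mounted at the origin on the work surface. World frame = base frame: x ahead of the robot, y to its left, z up, the work surface at z = 0. Lengths are in m, angles in rad, forces in N, time in s.
With the tool pointing down it reaches from about 0.3 to 0.775 m from the base axis. Payload 14.6 kg.
Tool frame: the origin (TCP) lies at the centre of the arm's flange, where the gripper is bolted on; the fingertips stand 199 mm ahead of it and the grasp point (between the pads) lies 180 mm ahead of it; z points along the fingers, y is the line along which they close (so a half turn about z gives the same grasp; the last joint's range is limited). The gripper opens to 94 mm and grips with 3 to 60 N. Pads are 16 mm wide; open, the fingers measure 119 mm over their backs; the gripper's body (75 mm by 177 mm) begins 78 mm behind the grasp point.
Start: joints at [-0.067, 0.3, 1.521, -0, 1.321, -0.067], TCP at [0.55, -0, 0.405] pointing down, gripper open.
Joint ranges: [-3.03, 3.03], [-0.79, 2.21], [0.23, 2.52], [-1.04, 4.18], [0, 3.07], [-2.55, 2.55]. Speed limits (rad/s): [2.22, 2.22, 2.57, 3.14, 3.14, 3.14].

## Interface

Orientations are given as [roll, pitch, yaw] about the fixed x, y, z axes, in that order (R = Rz(yaw) Ry(pitch) Rx(roll)).
In Python, from station import ctrl gives the robot as it stands. The module is installed in compiled form; this text tells all that it offers.
- The arm moves only by the tool servo_tool, never from a script. Its argument "motion" is a list of rows, each a list of 5 numbers: the closure, from 0 (fully open) to 1 (shut), then the shift along the world's x, y, z in cm, then the turn about the world's z in degrees. A call has 1 to 20 rows; each row is the pose to reach, as a shift and turn from the pose commanded when the call began; what a row does not reach only later rows make up. A row lasts 1/8 s, in which the tool goes at most 62.5 mm and 10.7 degrees, less where a joint would pass 70% of its speed; a pose out of reach is approached as far as the arm can. A call with a gripper value outside its range is refused whole. The fingers move at their own pace and stop on an object; "squeeze" is the grip in N (left out, the last holds). Time passes only in rows, so rows that repeat a pose let the fingers close. It gives the time, the measured TCP pose, the force, the opening and the grip force at its end, in the units of the state.
- ctrl.get_obs(): the state, without advancing time (a new reading comes with each control period).
- ctrl.camera(name): name is "scene" or "side" or "wrist"; returns a dict with "image" (420x560x3 uint8, red, green, blue), "fx", "fy", "cx", "cy" (pixels), "camera_from_world" (4x4, takes a point from world to camera coordinates); the wrist camera has in their place "hand_eye" (4x4, takes a point from camera to tool coordinates, whose origin is the TCP and whose axes are the flange's). Camera axes: x right, y up, looking along -z (the intrinsics and any distortion apply to the point x, -y, -z); pixel columns grow to the right and rows downward; lengths in m; the calibration is good to about 2 mm. A picture is of the moment at which its call begins: read the wrist's pose just before it. There is no depth.
- ctrl.hand_in(): hands the job in; it is judged then, once.
The state is a dict: "time_s": time; "qpos": joint angles; "joint_vel": joint speeds; "tau": joint torques, N m; "ee_pos": TCP position; "eef_rot": TCP orientation; "force": force on the tool from outside, world axes, zero at the start; "moment": the same for the moment, N m; "grip_width": finger opening in m; "grip_force": force on a finger pad.
Only numpy, scipy, OpenCV 4.12 (cv2) and the standard library are available. Lean on these libraries where they do the work, as an engineer would, in place of code of your own. Each camera call takes 0.05 s, during which the arm holds its last target. There are 200 camera calls.

## Working session

There is one attempt and no reset: what is moved stays moved. The work goes in short steps, Python scripts to look and compute and a tool call to move; the robot and the scene stay as the last step left them, time stands still between calls to the robot, and variables do not carry over. Pictures are saved under pics/ and viewed, at most 11 in all, crops included, and the job is handed in when it is done.

Besides the shell and the picture viewer there is one more tool, called as name(argument=value, ...) on one line, values as JSON. servo_tool: Moves the arm, as the interface text tells. Its arguments: {"type":"object","properties":{"motion":{"type":"array","items":{"type":"array","items":{"type":"number"}}},"squeeze":{"type":"number"}},"required":["motion"]}

```bash
mkdir -p pics; cat > h.py <<'E'
import numpy as np, cv2, pickle
from station import ctrl
def shot(name,fn):
    o=ctrl.get_obs(); c=ctrl.camera(name); pickle.dump((o,c),open(f'pics/{fn}.pkl','wb'))
    cv2.imwrite(f'pics/{fn}.png',c['image'][:,:,::-1]); return o,c
E
python3 - <<'E'
from h import *
for n in ('scene','side','wrist'):
    o,c=shot(n,n+'0'); print(n,{k:(np.round(v,4).tolist()) for k,v in c.items() if k!='image'})
print(o)
a=[cv2.imread(f'pics/{n}0.png') for n in('scene','side')]
E
```

```text
scene {'fx': 401.018, 'fy': 401.018, 'cx': 277.039, 'cy': 208.2044, 'camera_from_world': [[-0.5339, 0.8455, -0.0126, 0.3252], [-0.6471, -0.399, 0.6496, 0.3109], [0.5442, 0.355, 0.7602, -1.2962], [0.0, 0.0, 0.0, 1.0]]}
side {'fx': 416.283, 'fy': 416.283, 'cx': 283.1385, 'cy': 201.131, 'camera_from_world': [[-0.944, -0.3299, 0.0103, 0.5546], [0.1803, -0.4893, 0.8533, -0.1855], [-0.2765, 0.8073, 0.5213, -0.93], [0.0, 0.0, 0.0, 1.0]]}
wrist {'fx': 370.0049, 'fy': 370.0049, 'cx': 281.9081, 'cy': 205.5455, 'hand_eye': [[-0.0005, 0.9738, 0.2272, 0.066], [1.0, 0.0006, -0.0004, -0.0008], [-0.0005, 0.2272, -0.9738, 0.0202], [0.0, 0.0, 0.0, 1.0]]}
{'time_s': 0.1, 'qpos': array([-6.66059575e-02,  3.00414619e-01,  1.52148535e+00, -3.42259836e-06,
        1.32066369e+00, -6.66276985e-02]), 'joint_vel': array([-0.00024716, -0.00310116, -0.00216425, -0.00019815, -0.00093483,
       -0.00011424]), 'tau': array([ 1.84928511e-03, -5.32644153e+01, -3.53284299e+01,  7.10431044e-02,
        2.34944851e-02, -7.30603051e-05]), 'ee_pos': array([ 5.49980789e-01, -5.16600797e-06,  4.04157705e-01]), 'eef_rot': array([-3.14062359e+00, -6.13397220e-05,  1.57081889e+00]), 'force': array([0.09787898, 0.08948322, 0.10379932]), 'moment': array([-0.00746912, -0.03205087,  0.00186731]), 'grip_force': 0.0, 'grip_width': 0.09415446139454785}
```

View pics/scene0.png

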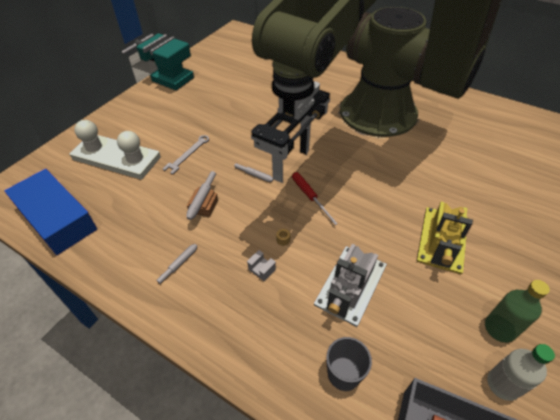

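View pics/side0.png

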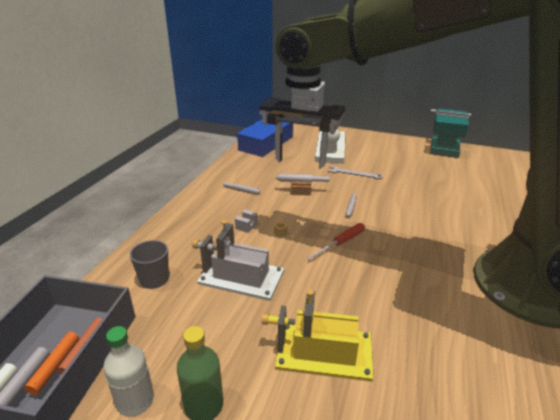

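View pics/wrist0.png

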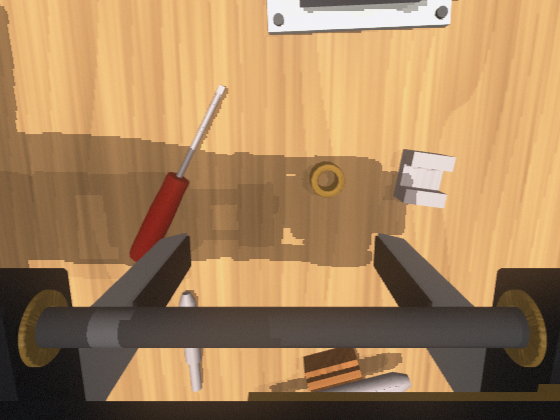

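The scene shows the largest shaft in its cradle (about (202,195) in scene, (303,178) in side), and the steel fixture at (350,283) in scene and (240,270) in side. The stop is on the far (+x) side. The bush is at (284,237) and the block at (262,264), both in scene.

```bash
cat >> h.py <<'E'
def back(o,c,uv,z):
    uv=np.array(uv,float).reshape(-1,2)
    d=np.c_[(uv[:,0]-c['cx'])/c['fx'],-(uv[:,1]-c['cy'])/c['fy'],-np.ones(len(uv))]
    R,t=pose(o,c); d=d@R.T; return t+d*((z-t[2])/d[:,2])[:,None]
def pose(o,c):
    if 'hand_eye' in c:
        from scipy.spatial.transform import Rotation as Ro
        T=np.eye(4);T[:3,:3]=Ro.from_euler('xyz',o['eef_rot']).as_matrix();T[:3,3]=o['ee_pos'];T=T@c['hand_eye']
    else: T=np.linalg.inv(c['camera_from_world'])
    return T[:3,:3],T[:3,3]
def load(fn): return pickle.load(open(f'pics/{fn}.pkl','rb'))
E
python3 - <<'E'
from h import *
np.set_printoptions(precision=4,suppress=True)
s=load('scene0');d=load('side0');w=load('wrist0')
print('fix scene',back(*s,[(316,304),(356,321),(386,262),(347,245)],.01))
print('fix side',back(*d,[(199,285),(275,294),(284,270),(210,262)],.01))
print('shaft scene',back(*s,[(213,175),(190,216)],.042),'side',back(*d,[(277,178),(329,179)],.042))
print('bush,block',back(*s,[(284,237),(262,264)],.03))
print('w fix',back(*w,[(268,33),(450,22)],.01),'w shaft',back(*w,[(410,380)],.042), back(*w,[(327,180),(427,180)],.026))
print('screwdr',back(*w,[(222,88),(135,255)],.01), 'cradle', back(*s,[(190,207),(217,203)],.02))
E
```

```text
fix scene [[0.7058 0.1587 0.01  ]
 [0.6959 0.2466 0.01  ]
 [0.5297 0.2437 0.01  ]
 [0.5336 0.1477 0.01  ]]
fix side [[0.6887 0.2637 0.01  ]
 [0.5244 0.2334 0.01  ]
 [0.5316 0.1544 0.01  ]
 [0.7027 0.1866 0.01  ]]
shaft scene [[ 0.5378 -0.2442  0.042 ]
 [ 0.6778 -0.2045  0.042 ]] side [[ 0.6772 -0.199   0.042 ]
 [ 0.5282 -0.2475  0.042 ]]
bush,block [[0.6044 0.0168 0.03  ]
 [0.6934 0.0142 0.03  ]]
w fix [[0.536  0.1446 0.01  ]
 [0.7053 0.154  0.01  ]] w shaft [[ 0.6854 -0.2048  0.042 ]] [[0.593  0.0082 0.026 ]
 [0.6908 0.0081 0.026 ]]
screwdr [[ 0.4911  0.0954  0.01  ]
 [ 0.3915 -0.0756  0.01  ]] cradle [[ 0.6431 -0.2389  0.02  ]
 [ 0.5965 -0.1889  0.02  ]]
```

servo_tool(motion=[[0,0,-4,0,-10],[0,0,-8,0,-20],[0,0,-12,0,-30],[0,0,-16,0,-40],[0,0,-20,0,-50],[0,0,-24,0,-60],[0,0,-24,-2,-70],[0,0,-24,-4,-73],[0,0,-24,-4,-73],[0,0,-24,-4,-73]])

```text
time_s: 1.4
ee_pos: [0.5501, -0.24, 0.3655]
eef_rot: [3.141, -0.001, 0.298]
force: [-0.1, 0.7, 0.6]
grip_width: 0.094
grip_force: 0.0
```

```bash
python3 - <<'E'
from h import *
o,c=shot('wrist','w1'); print(o['time_s'],o['ee_pos'],o['eef_rot'],o['qpos'])
E
```

```text
1.4 [ 0.55011808 -0.23997557  0.36548415] [ 3.14104450e+00 -6.13194548e-04  2.98158375e-01] [-4.72363657e-01  4.43447980e-01  1.41805678e+00  3.52574778e-05
  1.27926610e+00  8.00264343e-01]
```

View pics/w1.png

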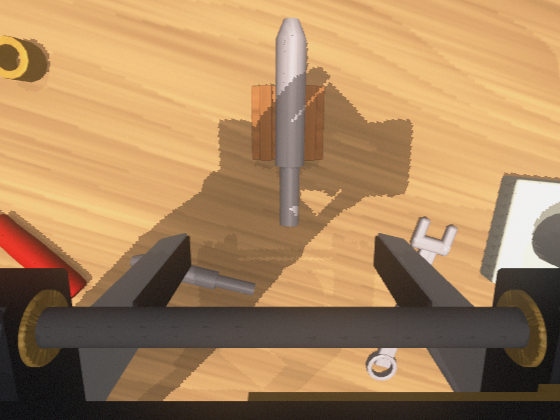

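The shaft is nose up: nose (291,18), shoulder (289,167), shank end (289,226). A small spare shaft lies at (205,275).

```bash
python3 - <<'E'
from h import *
w=load('w1'); p=back(*w,[(291,18),(289.5,167),(289,226),(250,290),(137,260),(425,218)],.042); p[3:]=back(*w,[(250,290),(137,260),(425,218)],.008)
print(p, np.linalg.norm(p[0]-p[2]),np.degrees(np.arctan2(*(p[0]-p[2])[1::-1])))
E
```

```text
[[ 0.68519283 -0.20504878  0.042     ]
 [ 0.57750466 -0.23744749  0.042     ]
 [ 0.52924039 -0.25205178  0.042     ]
 [ 0.44584591 -0.23832722  0.008     ]
 [ 0.44405999 -0.12498079  0.008     ]
 [ 0.56508075 -0.37595357  0.008     ]] 0.16288169309974035 16.772448440925135
```

servo_tool(motion=[[0,0.4,-0.5,-4,0],[0,0.4,-0.5,-8,0],[0,0.4,-0.5,-11.5,0],[0,0.4,-0.5,-13.5,0],[0,0.4,-0.5,-14.3,0],[0,0.4,-0.5,-14.3,0],[0.5,0.4,-0.5,-14.3,0],[0.8,0.4,-0.5,-14.3,0],[1,0.4,-0.5,-14.3,0],[1,0.4,-0.5,-14.3,0],[1,0.4,-0.5,-14.3,0],[1,0.4,-0.5,-14.3,0],[1,0.4,-0.5,-14.3,0]], squeeze=50)

```text
time_s: 3.08
ee_pos: [0.554, -0.245, 0.2216]
eef_rot: [-3.142, 0.0, 0.297]
force: [-0.4, -0.1, -0.5]
grip_width: 0.0275
grip_force: 0.0
```

servo_tool(motion=[[1,0,0,0,0],[1,0,0,0,0],[1,0,0,0,0],[1,0,0,0,0]], squeeze=50)

```text
time_s: 3.58
ee_pos: [0.554, -0.245, 0.2217]
eef_rot: [3.142, -0.0, 0.297]
force: [0.2, -0.5, -0.2]
grip_width: 0.0147
grip_force: 50.0
```

servo_tool(motion=[[1,0,0,1,0],[1,0,0,3.5,0],[1,0,0,7,0],[1,0,1,10.5,-1],[1,-1,4,13,-3],[1,-2,8,14,-5],[1,-3,13,14,-7],[1,-4,18,14,-9],[1,-5,23,14,-11],[1,-5.4,28,14,-13],[1,-5.4,33,14,-13.5],[1,-5.4,36,14,-13.5],[1,-5.4,37.5,14,-13.5],[1,-5.4,37.5,14,-13.5],[1,-5.4,37.5,14,-13.5]], squeeze=50)

```text
time_s: 5.45
ee_pos: [0.5001, 0.1291, 0.3617]
eef_rot: [3.141, 0.0, 0.06]
force: [-0.5, 0.7, -2.3]
grip_width: 0.0149
grip_force: 50.0
```

```bash
python3 - <<'E'
from h import *
shot('side','d2');shot('scene','s2')
o,c=shot('wrist','w2'); print(o['time_s'],o['ee_pos'],o['eef_rot'],o['qpos'],o['grip_width'],o['force'])
E
```

```text
5.55 [0.50012016 0.12902596 0.36169589] [3.14148924e+00 2.43990126e-05 5.97783152e-02] [ 1.81576569e-01  2.65954551e-01  1.66839130e+00 -1.06655152e-04
  1.20728358e+00  1.69263250e+00] 0.014646885619736025 [-0.78849193  0.89135182 -3.14848517]
```

View pics/w2.png

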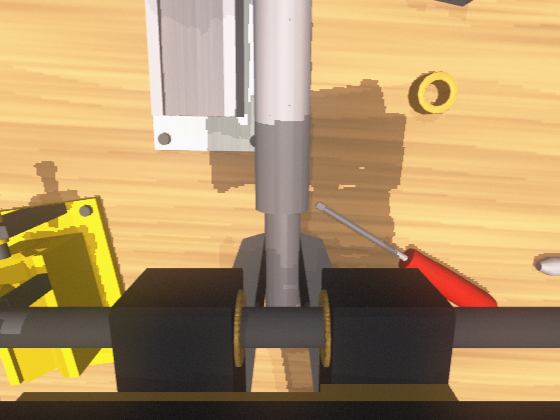

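servo_tool(motion=[[1,2,-1.5,0,0],[1,4,-3,0,0],[1,6,-4.5,0,0],[1,6,-4.5,0,0],[1,6,-4.5,0,0]])

```text
time_s: 6.22
ee_pos: [0.5596, 0.0849, 0.3615]
eef_rot: [-3.141, 0.001, 0.061]
force: [-0.1, -0.9, -3.4]
grip_width: 0.0147
grip_force: 50.0
```

```bash
python3 - <<'E'
from h import *
o,c=shot('wrist','w3'); print(o['time_s'],o['ee_pos'],o['eef_rot'],o['force'])
im=c['image'][:,:,::-1][0:230,20:320]
cv2.imwrite('pics/w3c.png',cv2.resize(im,None,fx=2.6,fy=2.6,interpolation=cv2.INTER_CUBIC))
E
```

```text
6.225 [0.55962684 0.08494994 0.36146889] [-3.14148864e+00  6.15321318e-04  6.06724287e-02] [-0.14466512 -0.94958172 -3.4448719 ]
```

View pics/w3c.png

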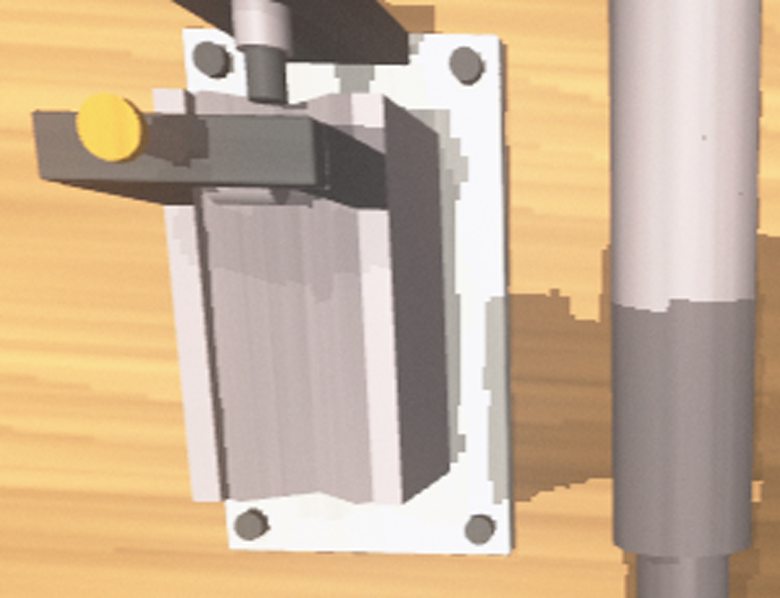

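Block top corners in the crop: front (194,500) and (403,502), back (153,90) and (385,96). Base corners: (229,548), (511,553), (499,37) and (183,28).

```bash
python3 - <<'E'
from h import *
np.set_printoptions(precision=4,suppress=True)
w=load('w3'); f=lambda L,z: back(*w,np.array(L)/2.6+[20,0],z)
t=f([(194,500),(403,502),(385,96),(153,90)],.07); b=f([(229,548),(511,553),(499,37),(183,28)],.01); g=f([(226,499),(366,501)],.07)
import math
for n,q,L in(('top',t,(.055)),('base',b,.085)):
    a=(q[2]+q[3]-q[0]-q[1])/2; print(n,q.mean(0),'len',np.hypot(*a[:2]),'yaw',math.degrees(math.atan2(a[1],a[0])),'w',np.linalg.norm(q[0]-q[1]))
print('front groove',g.mean(0),t[:2].mean(0), g)
s=f([(612,300),(752,300),(613,550),(748,552)],.186); print('shaft',s)
# shaft edge at nose end
s=f([(608,0),(760,0)],.186); print(s, w[0]['ee_pos'])
E
```

```text
top [0.6184 0.1982 0.07  ] len 0.10872732231264835 yaw 2.3183999015324717 w 0.06000466221874667
base [0.6185 0.1982 0.01  ] len 0.16837015957543988 yaw 2.3334230667648677 w 0.10002572866588366
front groove [0.5644 0.1967 0.07  ] [0.5641 0.196  0.07  ] [[0.5635 0.2167 0.07  ]
 [0.5653 0.1766 0.07  ]]
shaft [[0.625  0.1003 0.186 ]
 [0.6263 0.0784 0.186 ]
 [0.5847 0.0984 0.186 ]
 [0.5857 0.076  0.186 ]]
[[0.6677 0.1028 0.186 ]
 [0.669  0.0806 0.186 ]] [0.5596 0.0849 0.3615]
```

```bash
python3 - <<'E'
from h import *
o,c=shot('side','d3'); T=c['camera_from_world']
def pr(p): q=T@np.r_[p,1]; return np.array([c['cx']+c['fx']*q[0]/-q[2], c['cy']-c['fy']*q[1]/-q[2]])
tc=o['ee_pos']; u=np.array([np.cos(.055),np.sin(.055),0])
im=c['image'][:,:,::-1].copy(); im=cv2.resize(im,None,fx=4,fy=4,interpolation=cv2.INTER_CUBIC)
for s in(-.025,.025,.085,.135):
    for dz in (0,): 
        x=pr(tc+u*s-[0,0,.18-dz])*4+1.5; cv2.circle(im,tuple(x.astype(int)),4,(0,0,255),-1); print(s,x/4)
x0=(pr(tc+u*.05-[0,0,.18])*4).astype(int)
cv2.imwrite('pics/d3c.png',im[max(0,x0[1]-280):x0[1]+280,max(0,x0[0]-350):x0[0]+350])
E
```

```text
-0.025 [294.53471838 190.19020295]
0.025 [272.82678235 186.89279863]
0.085 [247.48277642 183.04308053]
0.135 [226.92782302 179.92081262]
```

View pics/d3c.png

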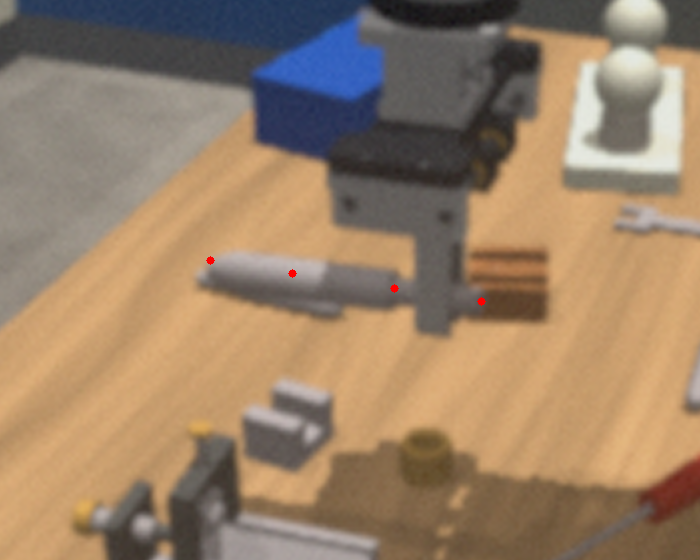

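The shaft hangs about 4° nose-down in the grip. Lowering it into the groove should level it.

servo_tool(motion=[[1,-3,0,0,-0.4],[1,-5.8,1,0,-0.8],[1,-5.8,4,0,-0.8],[1,-5.8,7.5,0,-0.8],[1,-5.8,10,0,-0.8],[1,-5.8,10.8,-1,-0.8],[1,-5.8,10.8,-4,-0.8],[1,-5.8,10.8,-7,-0.8],[1,-5.8,10.8,-8.5,-0.8],[1,-5.8,10.8,-9,-0.8],[1,-5.8,10.8,-9,-0.8],[1,-5.8,10.8,-9,-0.8]], squeeze=50)

```text
time_s: 7.82
ee_pos: [0.5022, 0.193, 0.2726]
eef_rot: [-3.141, -0.001, 0.047]
force: [1.0, 0.5, -1.7]
grip_width: 0.0148
grip_force: 50.0
```

```bash
python3 - <<'E'
from h import *
o,c=shot('wrist','w4'); print(o['time_s'],o['ee_pos'],o['eef_rot'],o['force'],o['moment'])
E
```

```text
7.825 [0.50216971 0.19300725 0.27255022] [-3.14122841e+00 -1.45897672e-03  4.71235853e-02] [ 1.00677417  0.52308261 -1.65866598] [-0.01390493  0.32720956 -0.03018212]
```

View pics/w4.png

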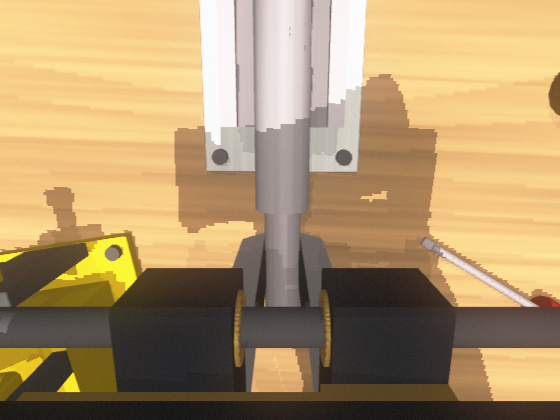

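Shaft midline (282–283) and base-plate midline (282–283) coincide, so the shaft is aligned. I'll lower it in steps, watching the force.

servo_tool(motion=[[1,0,0,-0.4,0],[1,0,0,-0.8,0],[1,0,0,-1.2,0],[1,0,0,-1.4,0],[1,0,0,-1.6,0],[1,0,0,-1.6,0]])

```text
time_s: 8.62
ee_pos: [0.502, 0.193, 0.2555]
eef_rot: [3.142, 0.0, 0.047]
force: [-0.3, -0.1, -2.6]
grip_width: 0.0154
grip_force: 50.0
```

servo_tool(motion=[[1,0,0,-0.1,0],[1,0,0,-0.2,0],[1,0,0,-0.3,0],[1,0,0,-0.3,0],[1,0,0,-0.3,0]])

```text
time_s: 9.25
ee_pos: [0.502, 0.193, 0.2527]
eef_rot: [-3.142, -0.0, 0.047]
force: [0.1, -0.6, -1.7]
grip_width: 0.0146
grip_force: 50.0
```

```bash
python3 - <<'E'
from h import *
o=ctrl.get_obs(); print(o['ee_pos'],o['force'],o['moment'])
E
```

```text
[0.50200571 0.19299855 0.2526738 ] [ 0.07216344 -0.55605149 -1.67131491] [0.03814028 0.23081197 0.00474045]
```

servo_tool(motion=[[1,0,0,-0.05,0],[1,0,0,-0.1,0],[1,0,0,-0.15,0],[1,0,0,-0.15,0],[1,0,0,-0.15,0]])

```text
time_s: 9.88
ee_pos: [0.502, 0.193, 0.2511]
eef_rot: [-3.142, 0.0, 0.047]
force: [-0.1, -0.1, -0.7]
grip_width: 0.0145
grip_force: 50.0
```

```bash
python3 - <<'E'
from h import *
o=ctrl.get_obs(); print(o['ee_pos'],o['force'],o['moment'])
E
```

```text
[0.50197829 0.19299389 0.25114724] [-0.14732902 -0.11101985 -0.6857918 ] [ 0.04757571  0.26789341 -0.02843981]
```

servo_tool(motion=[[1,0,0,-0.05,0],[1,0,0,-0.1,0],[1,0,0,-0.1,0],[1,0,0,-0.1,0]])

```text
time_s: 10.38
ee_pos: [0.502, 0.193, 0.2502]
eef_rot: [-3.142, -0.0, 0.047]
force: [-1.0, 0.9, -0.7]
grip_width: 0.0153
grip_force: 50.0
```

```bash
python3 - <<'E'
from h import *
o,c=shot('side','d5');shot('wrist','w5'); print(o['ee_pos'],o['force'],o['moment'])
im=cv2.resize(c['image'][:,:,::-1][150:310,170:350],None,fx=3.6,fy=3.6,interpolation=cv2.INTER_CUBIC);cv2.imwrite('pics/d5c.png',im)
E
```

```text
[0.50201331 0.19300364 0.2501929 ] [-0.97211914  0.88185398 -0.72551291] [0.07428842 0.24269131 0.00799071]
```

View pics/d5c.png

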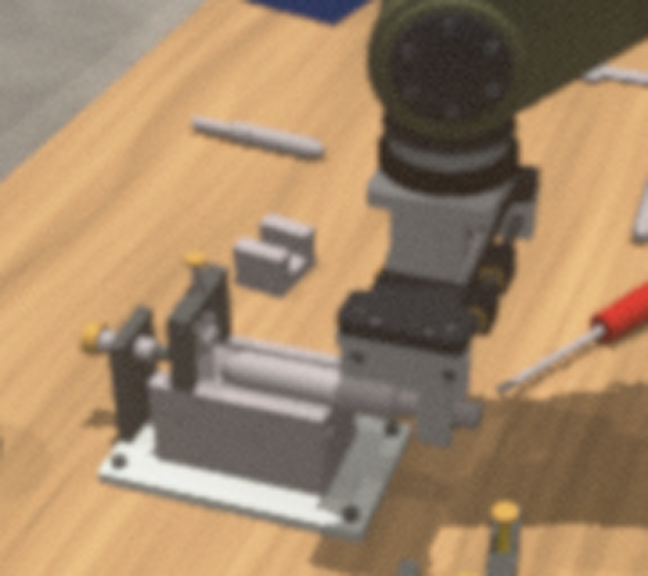

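```bash
python3 - <<'E'
from h import *
s=load('scene0');d=load('side0')
print(back(*d,[(309,301),(309,293)],.147), back(*s,[(457,218),(460,208)],.147)); print(back(*d,[(280,343),(287,366),(372,373),(366,335)],.0), back(*s,[(420,262),(467,268),(471,215),(430,207)],.01))
E
```

```text
[[0.41790586 0.36272598 0.147     ]
 [0.42303218 0.3451138  0.147     ]] [[0.4510125  0.33728063 0.147     ]
 [0.42093502 0.33483768 0.147     ]]
[[0.47421505 0.3422506  0.        ]
 [0.44551813 0.38556656 0.        ]
 [0.30027249 0.34873772 0.        ]
 [0.32445491 0.26827222 0.        ]] [[0.48905046 0.30923359 0.01      ]
 [0.44907195 0.4038773  0.01      ]
 [0.28858117 0.37000307 0.01      ]
 [0.31626332 0.27495391 0.01      ]]
```

servo_tool(motion=[[1,0,0,0,0],[1,0,0,0,0],[1,0,0,-0.02,0]], squeeze=4)

```text
time_s: 10.85
ee_pos: [0.502, 0.193, 0.25]
eef_rot: [-3.142, -0.0, 0.047]
force: [0.2, -0.1, 0.2]
grip_width: 0.0161
grip_force: 4.0
```

servo_tool(motion=[[0.75,0,0,0,0],[0.65,0,0,0,0],[0.6,0,0,0,0],[0.6,0,0,0,0],[0.6,0,0,0,0],[0.6,0,0,1,0],[0.6,0,0,3,0],[0.6,0,0,5,0],[0.6,0,0,5,0]])

```text
time_s: 11.98
ee_pos: [0.5022, 0.1931, 0.3016]
eef_rot: [-3.141, -0.003, 0.047]
force: [-0.4, 0.8, 0.1]
grip_width: 0.0378
grip_force: 0.0
```

servo_tool(motion=[[0.8,-2,-0.1,0,0],[1,-4,-0.2,0,0],[1,-5,-0.2,0,0],[1,-5,-0.2,0,0],[1,-5,-0.2,0,0],[1,-5,-0.2,0,0],[1,-5,-0.2,-2,0],[1,-5,-0.2,-4,0],[1,-5,-0.2,-5.1,0],[1,-5,-0.2,-5.1,0],[1,-5,-0.2,-5.1,0]], squeeze=20)

```text
time_s: 13.35
ee_pos: [0.4522, 0.1911, 0.2496]
eef_rot: [-3.141, -0.001, 0.047]
force: [-0.5, 0.4, -0.2]
grip_width: 0.0005
grip_force: 0.0
```

```bash
python3 - <<'E'
from h import *
o,c=shot('wrist','w6'); print(o['time_s'],o['ee_pos'],o['eef_rot'],o['force'],o['grip_width'])
E
```

```text
13.35 [0.45224312 0.19105338 0.24955929] [-3.14132748e+00 -8.49489013e-04  4.70535266e-02] [-0.46629353  0.44670277 -0.18376387] 0.0005156882151725446
```

View pics/w6.png

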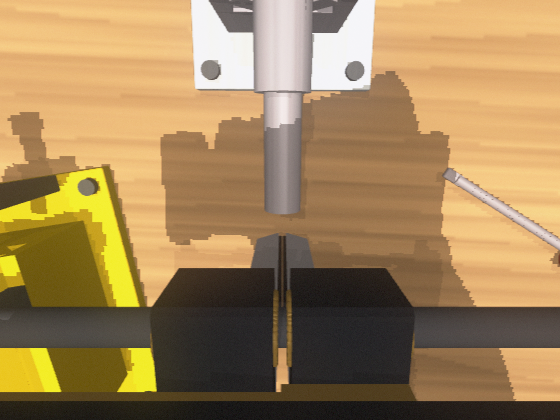

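The shaft is bedded and straight: its midline at 283 matches the base midline, and the shank end is at (283,212). Next I push along the groove.

servo_tool(motion=[[1,0.5,0.02,0,0],[1,1,0.04,0,0],[1,1.3,0.05,0,0],[1,1.6,0.065,0,0],[1,1.9,0.08,0,0],[1,2.2,0.09,0,0],[1,2.5,0.1,0,0],[1,2.8,0.115,0,0],[1,3,0.12,0,0],[1,3,0.12,0,0]])

```text
time_s: 14.65
ee_pos: [0.4822, 0.1922, 0.249]
eef_rot: [-3.142, -0.001, 0.047]
force: [-0.4, -0.0, -1.0]
grip_width: 0.0005
grip_force: 0.0
```

```bash
python3 - <<'E'
from h import *
o=ctrl.get_obs(); print(o['ee_pos'],o['force'],o['moment'])
E
```

```text
[0.48217586 0.19219486 0.24899703] [-0.38065973 -0.02949343 -0.99939296] [ 0.05827683  0.09700377 -0.00767364]
```

servo_tool(motion=[[1,0.15,0.005,0,0],[1,0.3,0.01,0,0],[1,0.45,0.02,0,0],[1,0.6,0.025,0,0],[1,0.75,0.03,0,0],[1,0.9,0.035,0,0],[1,1,0.04,0,0]])

```text
time_s: 15.52
ee_pos: [0.4919, 0.1926, 0.2489]
eef_rot: [3.141, 0.001, 0.047]
force: [-7.2, 0.2, 3.7]
grip_width: 0.0007
grip_force: 3.1
```

```bash
python3 - <<'E'
from h import *
o=ctrl.get_obs(); print(o['ee_pos'],o['force'],o['moment'])
E
```

```text
[0.49186712 0.19260816 0.24886039] [-7.2023645   0.20190413  3.6689649 ] [0.02301096 1.14049337 0.01496938]
```

servo_tool(motion=[[1,0.05,0,0.02,0],[1,0.1,0.005,0.04,0],[1,0.15,0.005,0.05,0],[1,0.2,0.01,0.05,0],[1,0.25,0.01,0.05,0],[1,0.3,0.01,0.05,0]])

```text
time_s: 16.27
ee_pos: [0.495, 0.1927, 0.2494]
eef_rot: [-3.142, -0.0, 0.047]
force: [-3.0, -1.2, -0.3]
grip_width: 0.0005
grip_force: 1.7
```

servo_tool(motion=[[1,0.05,0,0,0],[1,0.1,0.005,0,0],[1,0.15,0.005,0,0],[1,0.2,0.01,0,0]])

```text
time_s: 16.77
ee_pos: [0.497, 0.1928, 0.2495]
eef_rot: [-3.142, -0.0, 0.047]
force: [-3.1, 0.4, -1.1]
grip_width: 0.0006
grip_force: 1.6
```

servo_tool(motion=[[1,0.05,0,0,0],[1,0.1,0.005,0,0],[1,0.1,0.005,0,0]])

```text
time_s: 17.15
ee_pos: [0.4981, 0.1928, 0.2495]
eef_rot: [-3.142, -0.0, 0.047]
force: [-3.0, 0.3, -0.4]
grip_width: 0.0005
grip_force: 1.3
```

Steady sliding force is about 3 N; I'm aiming for about 10 N in total.

servo_tool(motion=[[1,0.05,0,0,0],[1,0.1,0.005,0,0],[1,0.1,0.005,0,0]])

```text
time_s: 17.52
ee_pos: [0.499, 0.1929, 0.2495]
eef_rot: [-3.142, -0.0, 0.047]
force: [-2.4, -0.7, -0.1]
grip_width: 0.0007
grip_force: 1.3
```

servo_tool(motion=[[1,0.05,0,0,0],[1,0.1,0.005,0,0],[1,0.1,0.005,0,0]])

```text
time_s: 17.9
ee_pos: [0.5, 0.1929, 0.2495]
eef_rot: [-3.142, -0.0, 0.047]
force: [-1.8, -0.3, -0.5]
grip_width: 0.0005
grip_force: 1.3
```

servo_tool(motion=[[1,0.05,0,0,0],[1,0.1,0.005,0,0],[1,0.1,0.005,0,0]])

```text
time_s: 18.27
ee_pos: [0.501, 0.193, 0.2494]
eef_rot: [-3.142, -0.0, 0.047]
force: [-2.7, -0.7, -1.2]
grip_width: 0.0003
grip_force: 1.3
```

servo_tool(motion=[[1,0.05,0,0,0],[1,0.1,0.005,0,0],[1,0.1,0.005,0,0]])

```text
time_s: 18.65
ee_pos: [0.502, 0.1931, 0.2495]
eef_rot: [-3.142, -0.0, 0.047]
force: [-3.4, -0.4, 0.2]
grip_width: 0.0007
grip_force: 1.3
```

servo_tool(motion=[[1,0.05,0,0,0],[1,0.1,0.005,0,0],[1,0.1,0.005,0,0]])

```text
time_s: 19.02
ee_pos: [0.5029, 0.1931, 0.2493]
eef_rot: [3.141, 0.001, 0.047]
force: [-5.6, -0.4, 0.1]
grip_width: 0.0005
grip_force: 2.5
```

servo_tool(motion=[[1,0.05,0,0,0],[1,0.05,0,0,0]])

```text
time_s: 19.27
ee_pos: [0.5033, 0.1931, 0.2492]
eef_rot: [3.141, 0.001, 0.047]
force: [-6.5, -0.2, 0.7]
grip_width: 0.0004
grip_force: 3.2
```

servo_tool(motion=[[1,0.05,0,0,0],[1,0.05,0,0,0],[1,0.05,0,0,0]])

```text
time_s: 19.65
ee_pos: [0.5036, 0.1931, 0.2491]
eef_rot: [3.141, 0.002, 0.047]
force: [-8.1, -1.2, -0.1]
grip_width: 0.0006
grip_force: 4.2
```

servo_tool(motion=[[1,0.02,0,0,0],[1,0.02,0,0,0],[1,0.02,0,0,0]])

```text
time_s: 20.02
ee_pos: [0.5037, 0.1931, 0.2491]
eef_rot: [3.141, 0.002, 0.047]
force: [-8.6, 0.2, 0.6]
grip_width: 0.0005
grip_force: 4.7
```

servo_tool(motion=[[1,0.03,0,0,0],[1,0.03,0,0,0],[1,0.03,0,0,0],[1,0.03,0,0,0]])

```text
time_s: 20.52
ee_pos: [0.5039, 0.1931, 0.2491]
eef_rot: [3.141, 0.003, 0.047]
force: [-10.5, 0.5, 1.1]
grip_width: 0.0005
grip_force: 5.3
```

Pressed with about 7 N on the stop. Now I'll back off gently.

servo_tool(motion=[[1,-0.05,0,0,0],[1,-0.1,-0.005,0,0],[1,-0.15,-0.005,0,0],[1,-0.25,-0.01,0,0],[1,-0.5,-0.02,0,0],[1,-1,-0.04,0,0],[1,-2.5,-0.1,0,0],[1,-2.5,-0.1,3,0],[1,-2.5,-0.1,6,0],[1,-2.5,-0.1,10,0],[1,-2.5,-0.1,10,0],[1,-2.5,-0.1,10,0]])

```text
time_s: 22.02
ee_pos: [0.4792, 0.192, 0.3487]
eef_rot: [3.141, 0.001, 0.047]
force: [-0.4, 0.6, -0.3]
grip_width: 0.0007
grip_force: 0.0
```

```bash
python3 - <<'E'
from h import *
o,c=shot('wrist','w7'); o2,s=shot('side','d7'); print(o['time_s'],o['ee_pos'],o['eef_rot'],o['force'])
a=cv2.resize(c['image'][:,:,::-1][0:260,130:430],None,fx=1.3,fy=1.3)
b=cv2.resize(s['image'][:,:,::-1][190:310,180:310],(390,338),interpolation=cv2.INTER_CUBIC)
cv2.imwrite('pics/f7.png',np.hstack([a,b]))
E
```

```text
22.025 [0.47919534 0.19203828 0.34874995] [3.14142879e+00 5.90757748e-04 4.71479542e-02] [-0.43390734  0.58081053 -0.30213378]
```

View pics/f7.png

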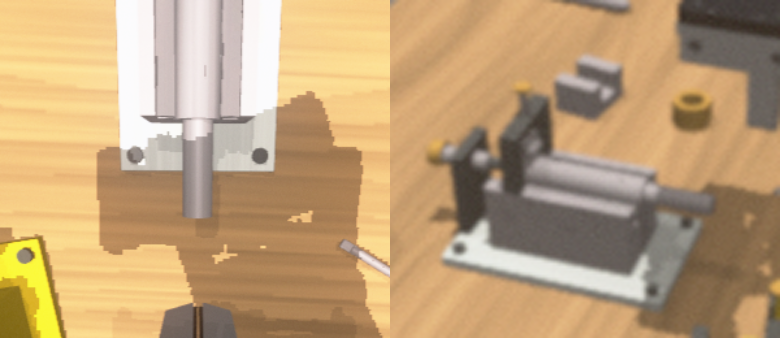

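The shaft is bedded under the roller with its shoulder at the front face (row ~118), the shank out in front, and the bystanders undisturbed.

```bash
python3 -c "
from station import ctrl
print(ctrl.hand_in())"
```

```text
the job is handed in; nothing more can be done
None
```

The shaft lies in the V-groove, thick end to the stop with the roller on it; I pressed it home with about 7 N (estimated from wrist force), let go and handed it in at about 22 s, but no verdict came back.

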